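# Turn the stamp in the last-marking jig and strike it

### The job

Pull the striker arm back by its red handle until the sear catches and holds it, and let go. Then draw the stamp bar out of the slot, turn it end for end and push it fully home with its red end in first, the arm still cocked; let go of it and press the blue trigger pad so that the arm strikes the stamp. Leave the stamp home, and the spare stamp, mallet, white last and hinge plates lying where they are.

Things in the scene. Friction and masses are not known exactly. Their poses are not given: they have to be found in the camera images.
- jig: Fixed green and steel marking jig. Origin: at table level straight below the slot's mouth; z up. The slot runs from the mouth to the jig's -y. 10 mm base plates lie under the slot block (x -40 to 150, y -100 to 0 mm) and the arm (x 45 to 150, y -5 to 210 mm). In front of the mouth (x -90 to 40, y 80 to 280 mm) the table is bare and free.
- slot_mouth (a point): Centre of the slot's mouth, 54 mm above the table (the bar's axis when it lies in the slot). The slot is a roofed tunnel 20 mm wide (jig x) and 20 mm high, floor 45 mm above the table, 60 mm deep; a flared lip stands out 8 mm from the mouth, about 30 mm wide and high. Outer faces of its block: jig x from -30 to +30 mm, top 75 mm. The bar goes in and out along jig y.
- slot_back (a point): Centre of the slot's closed far end (the heel of a grey shoe last), 60 mm in from the mouth, at the same height.
- stamp: Steel marking stamp, a square bar 110 mm long and 18 x 18 mm, about 0.25 kg, red for 28 mm at one end and blue at the other; the last 4 mm of each end are dark and 15 x 15 mm. Origin: centre of its underside (as lying); x along the bar towards the red end, z up. At the start the blue end is in the slot and the red half stands out about 50 mm. It slides with 1 mm of play a side.
- stamp_red (a point): Centre of the red end's face.
- stamp_blue (a point): Centre of the blue end's face.
- striker (a joint): Angle (rad) of the sprung yellow arm about an upright pivot at jig (110, 63.5) mm. Hammer centre: jig x = 110 - 110 cos(angle), y = 63.5 + 110 sin(angle) mm. At 0 its 24 mm steel hammer rests on the home stamp's outer end and bars its way out. Pulled back, first to jig +y and then +x, it clears; the sear snaps in at about 1.34 and holds it at 1.33; stop at 1.45. Let go earlier, it springs back.
- handle (a point): Point 97 mm above the table on the axis of the hammer's red upright handle: a round post 14 mm in diameter, from 73 mm (the hammer's top) to 117 mm above the table. The spring pulls about 4 N here with the arm at 0 and 11 N when cocked; riding over the sear tooth, from about 1.1 rad, adds some 5 N until it clicks.
- trigger (a joint): Angle (rad) of the sear lever: 0 up (held up by a spring), grows as its pad is pressed down, stop at 0.16. The cocked arm is let go at about 0.12. The arm also presses it down in passing.
- trigger_pad (a point): Centre of the top of the blue trigger pad, 34 x 34 mm, 55 mm above the table. Pressing straight down some 20 mm takes about 3 to 5 N and trips the sear; its stop is at about 26 mm.
- spare_stamp: A second bar of the same size with a yellow and a black end, lying on the table beside the slot; not to be used. Origin: centre of its underside.
- mallet: Green mallet lying beyond the jig; head 100 x 76 mm, handle 200 mm long. Origin: on the table under the middle of its length.
- loose_last: White shoe last, 240 mm long, standing on its sole beside the jig. Origin: under the heel's face.
- hinge_plate1: Small flat steel hinge plate, 84 x 24 x 5 mm, on the table. Origin: its underside's centre.
- hinge_plate2: Another such hinge plate.
Not all that is in view belongs to the job. Leave any brown or purple look-alike of the stamp alone.

How it is judged:
On the way, in this order (a step that is already met when the one before it is completed fails the run):
1. the striker arm is held back by its sear (past 1.25 rad) with the fingers off everything (value of joint striker above 1.25 rad and contact force between the fingers and anything else below 0.5 N), for 0.3 s.
2. the stamp is home with its red end in (red face within 6 mm of the slot's far end) and let go, the arm still cocked (all of step 1 and distance between stamp_red and slot_back below 0.006 m), for 0.2 s.
At the end, for the whole second after the job is handed in: The striker arm has sprung back onto the stamp (within 0.08 rad of 0) and the trigger is up again; the stamp is at rest, red end in, its red face within 6 mm of the slot's far end; the fingers touch nothing (distance between stamp_red and slot_back below 0.006 m and value of joint striker between -0.08 and 0.08 rad and value of joint trigger below 0.03 rad and linear speed of stamp below 0.01 m/s and contact force between the fingers and anything else below 0.5 N).
It fails at once if the spare stamp is pushed more than 40 mm from where it lay (distance of spare_stamp from where it was at the start of the episode above 0.04 m).
It fails at once if the mallet is pushed more than 40 mm from where it lay (distance of mallet from where it was at the start of the episode above 0.04 m).
It fails at once if the white last is pushed more than 40 mm from where it lay (distance of loose_last from where it was at the start of the episode above 0.04 m).
It fails at once if a hinge plate is pushed more than 40 mm from where it lay (distance of any of hinge_plate1, hinge_plate2 from where it was at the start of the episode above 0.04 m).
It also fails if it takes over 72 s, if anything falls off the work surface, if the arm or the gripper's body presses on something with over 40 N, if the wrist force passes 120 N, or if a joint passes its speed limit or range.

### The arm

A 7-joint arm with a two-finger parallel gripper is mounted at the origin on the work surface. World frame = base frame: x ahead of the robot, y to its left, z up, the work surface at z = 0. Lengths are in m, angles in rad, forces in N, time in s.
With the tool pointing down it reaches from about 0.4 to 0.85 m from the base axis. Payload 10.4 kg.
Tool frame: the origin (TCP) lies between the finger pads; the fingertips stand tip_extent ahead of it and the grasp point (between the pads) lies 2 mm behind it (tip_extent is the distance from the TCP to the fingertips, in m); z points along the fingers, y is the direction in which the jaws open and shut (so a half turn about z gives the same grasp; the last joint's range is limited). The gripper opens to 87 mm and grips with 3 to 60 N. Pads are 19 mm wide; open, the fingers measure 117 mm over their backs; the gripper's body (75 mm by 190 mm) begins 51 mm behind the grasp point.
Start: joints at [-1.19, 0.332, -0.065, 1.46, 0.022, 1.35, -0.088], TCP at [0.246, 0.575, 0.24] pointing down, gripper open.
Joint ranges: [-2.6, 2.6], [-0.5, 2.12], [-1.47, 1.34], [0.16, 2.42], [-1.27, 4.41], [0.06, 2.06], [-2.6, 2.6]. Speed limits (rad/s): [2.22, 2.22, 2.79, 2.79, 3.14, 3.14, 3.14].

### API

Orientations are given as a unit quaternion [x, y, z, w].
In Python, from bench import read_state, camera, camera_params, close_job, tip_extent gives the robot as it stands. The module is installed in compiled form; this text tells all that it offers.
- The arm moves only by the tool send_rows, never from a script. Its argument "steps" is a list of rows, each a list of 7 numbers: the turn, a rotation vector about the tool's x, y, z in degrees, then the shift along the tool's x, y, z in m, then the gripper's target within -1 to 1 (shut at 1, half-way at 0, fully open at -1). In form: [[ax, ay, az, x, y, z, jaw], ...]. A call has exactly 10 rows; each row shifts and turns the pose as measured when the row begins, along the tool's axes as they then stand; what a row does not reach is not made up. A row lasts 1/10 s, in which the tool goes at most 50 mm and 8.59 degrees, less where a joint would pass 70% of its speed; a pose out of reach is approached as far as the arm can. A call with a gripper value outside its range is refused whole. The fingers move at their own pace and stop on an object; "force" is the grip in N (left out, the last holds). Time passes only in rows, so rows that do not move let the fingers close, or fill a call up. It gives the time, the measured TCP pose, the force and the opening at its end, in the units of the state.
- read_state(): the state, without advancing time (a new reading comes with each control period).
- camera(name): name is "side" or "top"; returns (picture, depth): 384x512x3 uint8, blue, green, red; 384x512 float32, m along the optical axis (not along the pixel's ray), 0 where there is no reading.
- camera_params(name): a dict with "camera_matrix" (3x3 intrinsics, pixels), "dist" ([k1, k2, p1, p2, k3] as OpenCV has them; the pictures are not rectified), "world_from_camera" (4x4, takes a point from camera to world coordinates). Camera axes: x right, y down, z forward; pixel columns grow to the right and rows downward; lengths in m; the calibration is good to about 2 mm. A picture is of the moment at which its call begins. camera_params takes no time and is no camera call.
- close_job(): hands the job in, once; it reports no verdict.
The state is a dict: "time": time; "joint_positions": joint angles; "joint_vel": joint speeds; "joint_torque": joint torques, N m; "ee_pos": TCP position; "eef_rot": TCP orientation; "ft_force": force on the tool from outside, world axes, zero at the start; "torque": the same for the moment, N m; "width": finger opening in m.
Only numpy, scipy, OpenCV 4.12 (cv2) and the standard library are available. Lean on these libraries where they do the work, as an engineer would, in place of code of your own. Each camera call takes 0.05 s, during which the arm holds its last target.

## Working session

There is one attempt and no reset: what is moved stays moved. The work goes in short steps, Python scripts to look and compute and a tool call to move; the robot and the scene stay as the last step left them, time stands still between calls to the robot, and variables do not carry over. Pictures are saved under pics/ and viewed, and the job is handed in when it is done.

Besides the shell and the picture viewer there is one more tool, called after ">>>" in YAML: its name, and indented under it one key for each argument. send_rows: Moves the arm, as the interface text tells. Its arguments: {"type":"object","properties":{"steps":{"type":"array"},"force":{"type":"number"}},"required":["steps"]}

```bash
mkdir -p pics; cat > h.py <<'E'
import numpy as np, cv2
from bench import *
def snap(n,f):
    im,d=camera(n); cv2.imwrite(f'pics/{f}.png',im); np.save(f'pics/{f}.npy',d); return im,d
def ray(n,u,v):
    p=camera_params(n);K=np.array(p["camera_matrix"]);T=np.array(p["world_from_camera"])
    q=cv2.undistortPoints(np.array([[[u,v]]],float),K,np.array(p["dist"],float))[0,0]
    return T[:3,3],T[:3,:3]@np.array([q[0],q[1],1.])
def onz(n,u,v,z):
    o,d=ray(n,u,v); return o+d*(z-o[2])/d[2]
def atd(n,u,v,dep):
    o,d=ray(n,u,v); return o+d*dep
def proj(n,P):
    p=camera_params(n);K=np.array(p["camera_matrix"]);T=np.linalg.inv(np.array(p["world_from_camera"]))
    r,_=cv2.Rodrigues(T[:3,:3]); return cv2.projectPoints(np.array(P,float).reshape(-1,1,3),r,T[:3,3],K,np.array(p["dist"],float))[0][:,0]
E
python3 - <<'E'
from h import *
for n in("side","top"):
    snap(n,n+"0"); print(camera_params(n))
print(read_state(), tip_extent if not callable(tip_extent) else tip_extent())
E
```

```text
{'camera_matrix': array([[485.33980128,   0.        , 245.27338017],
       [  0.        , 485.33980128, 191.79691134],
       [  0.        ,   0.        ,   1.        ]]), 'dist': array([0.04601533, 0.        , 0.        , 0.        , 0.        ]), 'world_from_camera': array([[-0.98094755, -0.1442518 ,  0.13012807,  0.40091793],
       [-0.1942194 ,  0.74387023, -0.63948097,  0.74267213],
       [-0.00455211, -0.65257068, -0.75771418,  0.96283793],
       [ 0.        ,  0.        ,  0.        ,  1.        ]])}
{'camera_matrix': array([[492.80595555,   0.        , 249.28295617],
       [  0.        , 492.80595555, 183.47984247],
       [  0.        ,   0.        ,   1.        ]]), 'dist': array([-0.06296018,  0.        ,  0.        ,  0.        ,  0.        ]), 'world_from_camera': array([[-0.00527428, -0.99404407,  0.10885114,  0.4417034 ],
       [-0.999676  ,  0.00795192,  0.02417971, -0.02155766],
       [-0.02490128, -0.10868834, -0.99376394,  1.1852609 ],
       [ 0.        ,  0.        ,  0.        ,  1.        ]])}
{'time': 0.1, 'joint_positions': array([-1.18962245,  0.33280324, -0.06468715,  1.46088473,  0.02158675,
        1.34991861, -0.08847598]), 'joint_vel': array([ 0.0005048 , -0.00224176,  0.00014996, -0.00224546,  0.00238818,
        0.00055217,  0.00029055]), 'joint_torque': array([ 1.09377408e-03, -6.24545503e+01,  2.44274869e-02, -3.90715992e+01,
       -6.13172539e-02,  3.66449158e-02,  9.45983038e-05]), 'ee_pos': array([0.24542867, 0.5744211 , 0.23882377]), 'eef_rot': array([ 2.00504176e-01,  9.79692625e-01, -6.50964834e-04, -1.06211074e-04]), 'ft_force': array([ 0.07224051,  0.05654056, -0.79062151]), 'torque': array([ 0.09489756, -0.02706685,  0.02835941]), 'width': 0.0873922569052351} 0.017
```

View pics/side0.png

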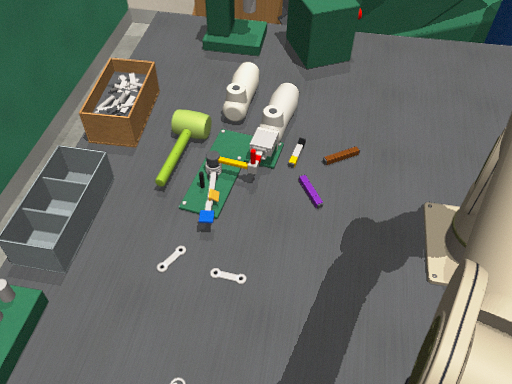

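View pics/top0.png

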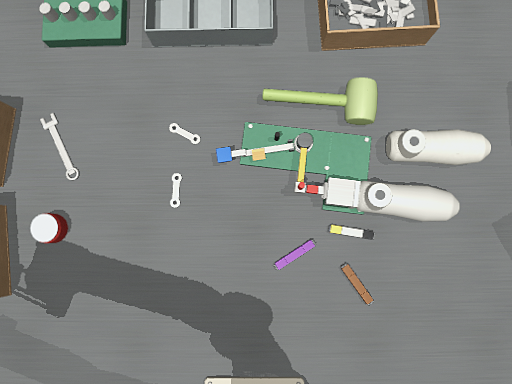

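```bash
python3 - <<'E'
from h import *
im=cv2.imread('pics/top0.png'); c=im[110:220,205:385]; cv2.imwrite('pics/c1.png',cv2.resize(c,None,fx=4.4,fy=4.4,interpolation=cv2.INTER_CUBIC))
im=cv2.imread('pics/side0.png'); c=im[110:240,160:320]; cv2.imwrite('pics/c2.png',cv2.resize(c,None,fx=4.5,fy=4.5,interpolation=cv2.INTER_CUBIC))
E
```

```text
(no output)
```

View pics/c1.png

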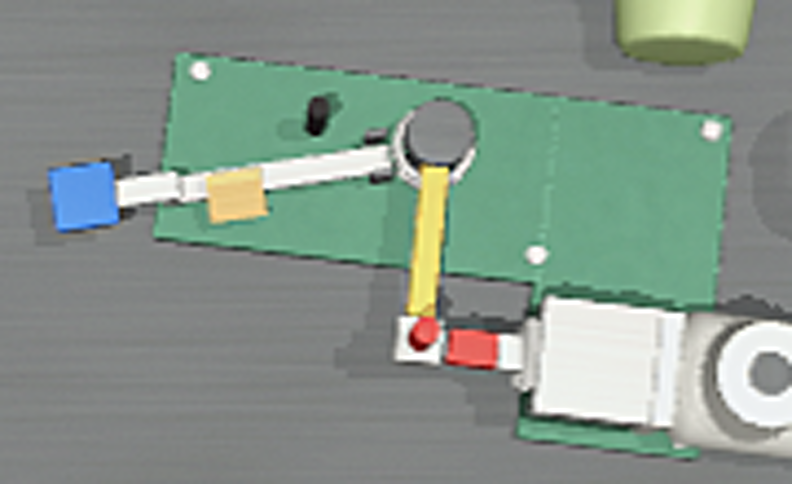

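View pics/c2.png

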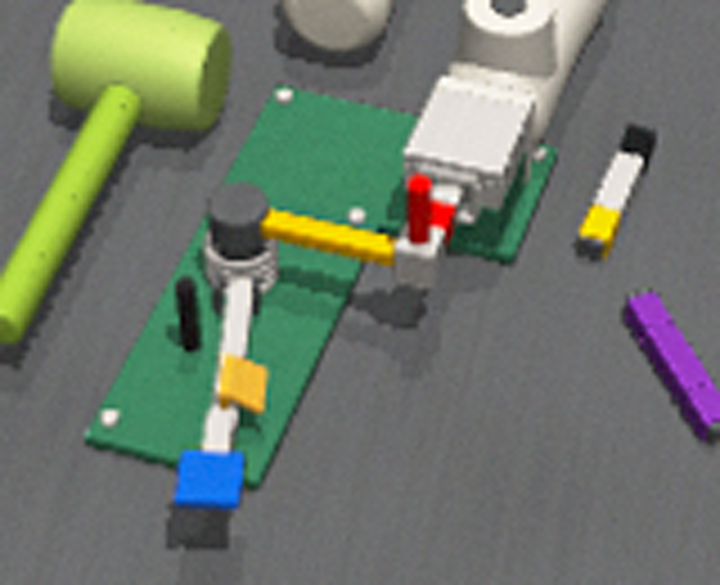

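```bash
cat >> h.py <<'E'
def fit():
    px=[(178,53),(153,238),(733,117),(518,435),(697,458)]
    J=np.array([(150,210),(45,210),(150,-100),(-40,0),(-40,-100)])/1e3
    W=np.array([onz('top',205+(u-1.5)/4.4,110+(v-1.5)/4.4,.01)[:2] for u,v in px])
    a=J-J.mean(0);b=W-W.mean(0)
    th=np.arctan2((a[:,0]*b[:,1]-a[:,1]*b[:,0]).sum(),(a*b).sum())
    R=np.array([[np.cos(th),-np.sin(th)],[np.sin(th),np.cos(th)]])
    t=W.mean(0)-R@J.mean(0); return th,R,t,W-(J@R.T+t)
E
python3 - <<'E'
from h import *
th,R,t,e=fit();print(np.degrees(th),t,(e*1e3).round(1))
# marks, with both cameras
M={'handle':(0,.0635,.097),'mouth':(0,0,.054),'blocktop':[(-.03,0,.075),(.03,0,.075),(.03,-.06,.075),(-.03,-.06,.075)],'pivot':(.11,.0635,.09),'stampout':(0,.05,.063)}
for n in('top','side'):
    im=cv2.imread(f'pics/{n}0.png')
    x0,y0,x1,y1=(205,110,385,220) if n=='top' else (160,110,320,240)
    c=cv2.resize(im[y0:y1,x0:x1],None,fx=4.4,fy=4.4,interpolation=cv2.INTER_CUBIC)
    for k,P in M.items():
        P=np.atleast_2d(P); w=np.c_[P[:,:2]@R.T+t,P[:,2]]
        for q in proj(n,w): cv2.circle(c,tuple(int(v) for v in ((q-[x0,y0])*4.4+1.5)),3,(255,0,255),-1)
    for P in [(150,210),(45,210),(150,-100),(-40,0),(-40,-100)]:
        w=np.r_[R@(np.array(P)/1e3)+t,.01]
        q=proj(n,w)[0]; cv2.circle(c,tuple(int(v) for v in ((q-[x0,y0])*4.4+1.5)),3,(0,255,255),-1)
    cv2.imwrite(f'pics/m_{n}.png',c)
# blue pad
for n in('top','side'):
    im=cv2.imread(f'pics/{n}0.png').astype(int)
    m=((im[...,0]>150)&(im[...,2]<110)&(im[...,1]<170)&(im[...,0]-im[...,2]>90)).astype(np.uint8)
    k,l,s,ce=cv2.connectedComponentsWithStats(m)
    for i in range(1,k):
        if s[i,4]>40: print(n,ce[i],s[i,4],onz(n,*ce[i],.055))
for p in [onz('top',*( (205+(424-1.5)/4.4),110+(325-1.5)/4.4),.117)]: print('handletop top',p)
print('handle pred',R@[0,.0635]+t)
E
```

```text
-7.318805053757083 [ 0.54750286 -0.17130576] [[-1.1 -1.5]
 [-0.4 -0.7]
 [-0.4  0.7]
 [ 1.2 -0.6]
 [ 0.7  2.1]]
top [223.5721393  154.12935323] 201 [0.63469025 0.06542751 0.055     ]
side [206.13690476 215.85714286] 168 [0.63319684 0.06788518 0.055     ]
handletop top [ 0.55771924 -0.10823814  0.117     ]
handle pred [ 0.55559213 -0.10832311]
```

View pics/m_top.png

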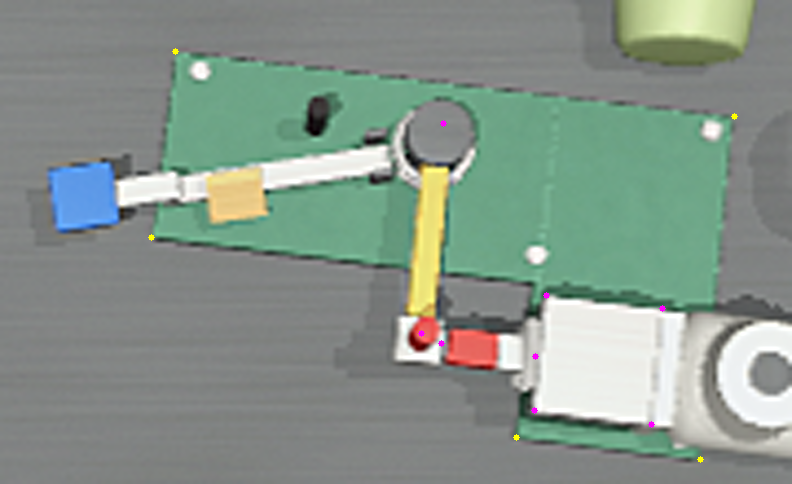

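View pics/m_side.png

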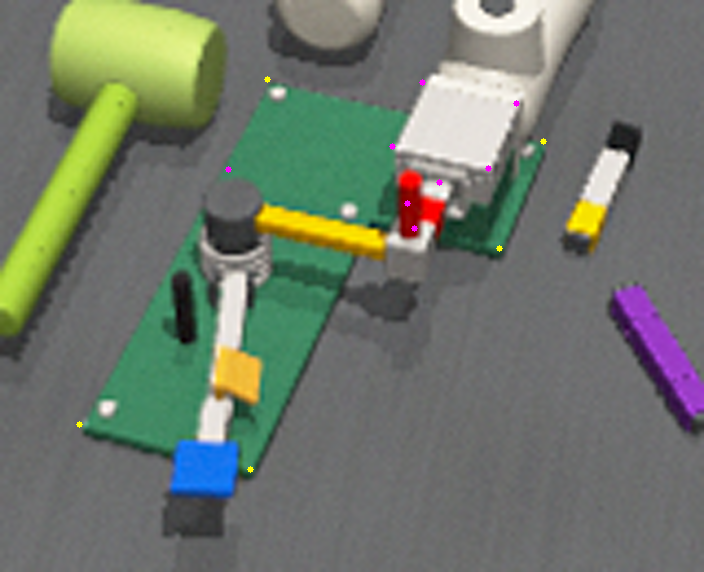

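```bash
cat >> h.py <<'E'
from scipy.spatial.transform import Rotation as Ro
TH=np.radians(-7.32); RJ=np.array([[np.cos(TH),-np.sin(TH)],[np.sin(TH),np.cos(TH)]]); TJ=np.array([.5467,-.1701])
def j2w(x,y): return RJ@np.array([x,y])+TJ
def w2j(p): return RJ.T@(np.asarray(p)[:2]-TJ)
def goal(jx,jy,z,jyaw):
    """target in jig mm, tool y angle in jig deg: prints turn (deg rotvec tool) and shift in tool axes now / after turn (mm)"""
    s=read_state(); R=Ro.from_quat(s['eef_rot']); p=np.array(s['ee_pos'])
    a=np.radians(jyaw)+TH; y=np.array([np.cos(a),np.sin(a),0]); zz=np.array([0,0,-1.]); x=np.cross(y,zz)
    G=Ro.from_matrix(np.c_[x,y,zz]); P=np.r_[j2w(jx/1e3,jy/1e3),z/1e3]
    Rm=R.as_matrix()
    print('t',round(s['time'],2),'jig now',(w2j(p)*1e3).round(1),'z',round(p[2]*1e3,1),'jyaw',round(np.degrees(np.arctan2(Rm[1,1],Rm[0,1])-TH),1),'w',round(s['width']*1e3,1),'F',np.round(s['ft_force'],1),'j',np.round(s['joint_positions'],2))
    print('turn',(R.inv()*G).as_rotvec(degrees=True).round(1),'shift now',(R.inv().apply(P-p)*1e3).round(1),'after turn',(G.inv().apply(P-p)*1e3).round(1))
E
python3 - <<'E'
from h import *
goal(0,63.5,200,90)
d=np.load('pics/top0.npy')
for nm,u,v in [('cap',305,140),('lasttop1',380,195),('lasttoe',420,203),('last2',414,141),('block',340,190),('hinge1',184,133),('hinge2',176,190),('mal',361,100),('spare',351,231),('purple',295,254),('post',277,136),('amber',258,155)]:
    P=atd('top',u,v,d[v,u]); print(nm,(w2j(P)*1e3).round(),round(P[2]*1e3))
E
```

```text
t 0.1 jig now [-393.7  700.1] z 238.8 jyaw 74.2 w 87.4 F [ 0.1  0.1 -0.8] j [-1.19  0.33 -0.06  1.46  0.02  1.35 -0.09]
turn [ -0.1  -0.  -15.8] shift now [-552.2 -505.2   39.5] after turn [-393.7 -636.6   38.8]
cap [110.  61.] 66
lasttop1 [   0. -114.] 102
lasttoe [  -5. -209.] 82
last2 [ 129. -177.] 106
block [  4. -29.] 74
hinge1 [106. 353.] 4
hinge2 [-36. 353.] 6
mal [217. -56.] 75
spare [-83. -74.] 13
purple [-152.   52.] 19
post [113. 126.] 61
amber [ 68. 166.] 36
```

>>> send_rows:
  steps:
    - [0,0,-8,0,0,0,-0.2]
    - [0,0,-7.8,0,0,0,-0.2]
    - [0,0,0,-0.024,-0.039,0,-0.2]
    - [0,0,0,-0.024,-0.039,0,-0.2]
    - [0,0,0,-0.024,-0.039,0,-0.2]
    - [0,0,0,-0.024,-0.039,0,-0.2]
    - [0,0,0,-0.024,-0.039,0,-0.2]
    - [0,0,0,-0.024,-0.039,0,-0.2]
    - [0,0,0,-0.024,-0.039,0,-0.2]
    - [0,0,0,-0.024,-0.039,0,-0.2]
  force: 30

```text
time: 1.1
ee_pos: [0.3998, 0.234, 0.234]
eef_rot: [0.052, 0.999, -0.003, -0.003]
ft_force: [1.3, 0.9, 1.4]
width: 0.0527
```

```bash
python3 -c "
from h import *
goal(0,63.5,150,90)"
```

```text
t 1.1 jig now [-197.2  382.1] z 234.0 jyaw 91.3 w 52.7 F [1.3 0.9 1.4] j [-0.77 -0.02  0.14  1.88  0.    1.29  0.83]
turn [-0.4 -0.4  1.3] shift now [-190.4 -322.5   84.9] after turn [-197.2 -318.6   84. ]
```

>>> send_rows:
  steps:
    - [-0.2,-0.2,1,-0.024,-0.04,0,-0.2]
    - [-0.2,-0.2,0,-0.024,-0.04,0,-0.2]
    - [0,0,0,-0.024,-0.04,0,-0.2]
    - [0,0,0,-0.024,-0.04,0.005,-0.2]
    - [0,0,0,-0.024,-0.04,0.01,-0.2]
    - [0,0,0,-0.024,-0.04,0.01,-0.2]
    - [0,0,0,-0.024,-0.04,0.01,-0.2]
    - [0,0,0,-0.02,-0.03,0.01,-0.2]
    - [0,0,0,0,0,0,-0.2]
    - [0,0,0,0,0,0,-0.2]

```text
time: 2.1
ee_pos: [0.552, -0.1186, 0.1864]
eef_rot: [0.065, 0.998, -0.001, 0.001]
ft_force: [0.4, 0.8, 0.4]
width: 0.0524
```

```bash
python3 -c "
from h import *
goal(0,63.5,145,90)"
```

```text
t 2.1 jig now [-1.4 51.7] z 186.4 jyaw 89.8 w 52.4 F [0.4 0.8 0.4] j [-0.33  0.25  0.53  1.72 -0.13  1.2   1.68]
turn [-0.1  0.1 -0.2] shift now [-1.3 11.8 41.4] after turn [-1.4 11.8 41.4]
```

>>> send_rows:
  steps:
    - [0,0,0,-0.001,0.006,0.01,-0.2]
    - [0,0,0,0,0.006,0.02,-0.2]
    - [0,0,0,0,0,0.01,-0.2]
    - [0,0,0,0,0,0,-0.2]
    - [0,0,0,0,0,0,-0.2]
    - [0,0,0,0,0,0,-0.2]
    - [0,0,0,0,0,0,-0.2]
    - [0,0,0,0,0,0,-0.2]
    - [0,0,0,0,0,0,-0.2]
    - [0,0,0,0,0,0,-0.2]

```text
time: 3.1
ee_pos: [0.5553, -0.1003, 0.1468]
eef_rot: [0.062, 0.998, 0.001, 0.002]
ft_force: [-1.2, 0.1, -0.6]
width: 0.0522
```

```bash
python3 -c "
from h import *
goal(0,63.5,95,90)
im,_=snap('side','s1'); cv2.imwrite('pics/s1c.png',cv2.resize(im[90:250,150:350],None,fx=3.6,fy=3.6))"
```

```text
t 3.1 jig now [-0.3 70.4] z 146.8 jyaw 90.2 w 52.2 F [-1.2  0.1 -0.6] j [-0.34  0.28  0.51  1.77 -0.16  1.12  1.67]
turn [0.1 0.3 0.2] shift now [-0.1 -7.  51.8] after turn [-0.3 -6.9 51.8]
```

View pics/s1c.png

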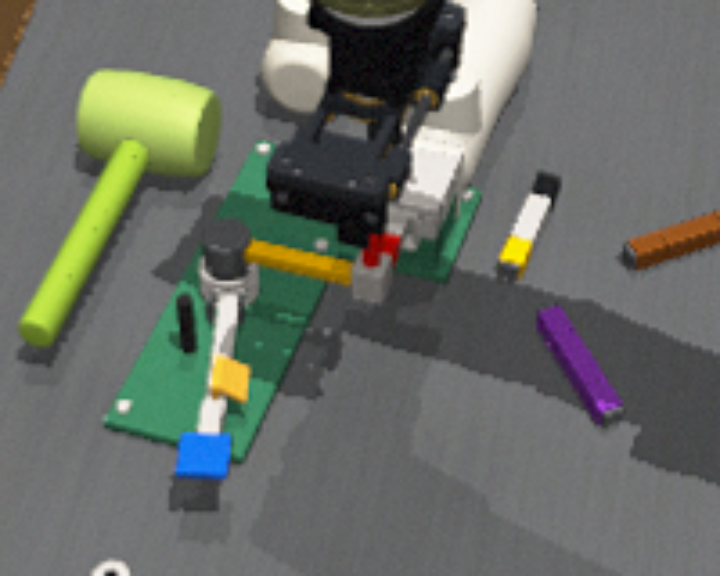

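>>> send_rows:
  steps:
    - [0,0,0,0,-0.006,0,-0.2]
    - [0,0,0,0,0,0.012,-0.2]
    - [0,0,0,0,0,0.014,-0.2]
    - [0,0,0,0,0,0.012,-0.2]
    - [0,0,0,0,0,0.008,-0.2]
    - [0,0,0,0,0,0.002,-0.2]
    - [0,0,0,0,0,0,-0.2]
    - [0,0,0,0,0,0,0.2]
    - [0,0,0,0,0,0,0.4]
    - [0,0,0,0,0,0,0.4]

```text
time: 4.15
ee_pos: [0.5542, -0.1069, 0.0935]
eef_rot: [0.062, 0.998, 0.001, 0.002]
ft_force: [-0.1, -0.5, 0.5]
width: 0.0358
```

```bash
python3 -c "
from h import *
goal(0,63.5,96,90)
"
```

```text
t 4.15 jig now [-0.6 63.7] z 93.5 jyaw 90.2 w 35.8 F [-0.1 -0.5  0.5] j [-0.31  0.35  0.5   1.82 -0.2   1.02  1.72]
turn [0.1 0.2 0.2] shift now [-0.6 -0.2 -2.5] after turn [-0.6 -0.2 -2.5]
```

Close on the handle, raising 3 mm first.

>>> send_rows:
  steps:
    - [0,0,0,0,0,-0.003,0.4]
    - [0,0,0,0,0,0,1]
    - [0,0,0,0,0,0,1]
    - [0,0,0,0,0,0,1]
    - [0,0,0,0,0,0,1]
    - [0,0,0,0,0,0,1]
    - [0,0,0,0,0,0,1]
    - [0,0,0,0,0,0,1]
    - [0,0,0,0,0,0,1]
    - [0,0,0,0,0,0,1]
  force: 45

```text
time: 5.15
ee_pos: [0.5545, -0.1083, 0.0977]
eef_rot: [0.063, 0.998, 0.0, 0.002]
ft_force: [-0.3, -1.7, -0.7]
width: 0.0128
```

```bash
python3 -c "
from h import *
goal(0,63.5,96,90)
"
```

```text
t 5.15 jig now [-0.1 62.2] z 97.7 jyaw 90.1 w 12.8 F [-0.3 -1.7 -0.7] j [-0.31  0.35  0.5   1.81 -0.19  1.03  1.71]
turn [0.  0.3 0.1] shift now [-0.1  1.3  1.7] after turn [-0.1  1.3  1.7]
```

>>> send_rows:
  steps:
    - [0,0,4,-0.0003,0.0077,0,1]
    - [0,0,4,-0.0003,0.0077,0,1]
    - [0,0,4,-0.0003,0.0077,0,1]
    - [0,0,4,-0.0003,0.0077,0,1]
    - [0,0,4,-0.0003,0.0077,0,1]
    - [0,0,4,-0.0003,0.0077,0,1]
    - [0,0,4,-0.0003,0.0077,0,1]
    - [0,0,4,-0.0003,0.0077,0,1]
    - [0,0,4,-0.0003,0.0077,0,1]
    - [0,0,4,-0.0003,0.0077,0,1]
  force: 45

```text
time: 6.15
ee_pos: [0.5864, -0.0429, 0.0977]
eef_rot: [0.413, 0.911, -0.002, -0.002]
ft_force: [-4.2, -2.9, 2.9]
width: 0.0131
```

```bash
cat >> h.py <<'E'
def arc(a):
    p=w2j(read_state()['ee_pos'])*1e3-[110,63.5]
    print('r',np.hypot(*p).round(1),'ang',np.arctan2(p[1],-p[0]).round(3))
    goal(110-110*np.cos(a),63.5+110*np.sin(a),97,90-np.degrees(a))
E
python3 -c "
from h import *
arc(.75)
"
```

```text
r 110.1 ang 0.662
t 6.15 jig now [ 23.2 131.2] z 97.7 jyaw 48.6 w 13.1 F [-4.2 -2.9  2.9] j [-0.49  0.42  0.6   1.75 -0.27  1.06  0.92]
turn [-0.3 -0.1  1.5] shift now [0.1 9.6 0.6] after turn [0.3 9.6 0.7]
```

>>> send_rows:
  steps:
    - [0,0,3.5,-0.0003,0.008,0,1]
    - [0,0,3.5,-0.0003,0.008,0,1]
    - [0,0,4,-0.0003,0.008,0,1]
    - [0,0,4,-0.0003,0.008,0,1]
    - [0,0,4,-0.0003,0.008,0,1]
    - [0,0,4,-0.0003,0.008,0,1]
    - [0,0,4,-0.0003,0.008,0,1]
    - [0,0,4,-0.0003,0.008,0,1]
    - [0,0,4,-0.0003,0.008,0,1]
    - [0,0,3,-0.0003,0.006,0,1]

```text
time: 7.15
ee_pos: [0.6489, -0.0126, 0.0974]
eef_rot: [0.696, 0.718, -0.01, -0.012]
ft_force: [-10.6, -0.1, 8.0]
width: 0.0132
```

```bash
python3 -c "
from h import *
arc(1.39)
"
```

```text
r 109.5 ang 1.306
t 7.15 jig now [ 81.3 169.2] z 97.4 jyaw 9.1 w 13.2 F [-10.6  -0.1   8. ] j [-0.56  0.6   0.71  1.55 -0.41  1.17  0.27]
turn [-1.7 -0.2 -1.3] shift now [1.1 9.2 0.1] after turn [0.9 9.2 0.4]
```

>>> send_rows:
  steps:
    - [-1,0,0,0,0.004,0,1]
    - [0,0,0,0,0.004,0,1]
    - [0,0,0,0,0.003,0,1]
    - [0,0,0,0,0.002,0,1]
    - [0,0,0,0,0.001,0,1]
    - [0,0,0,0,0,0,1]
    - [0,0,0,0,0,0,1]
    - [0,0,0,0,0,0,1]
    - [0,0,0,0,0,0,1]
    - [0,0,0,0,0,0,1]

```text
time: 8.15
ee_pos: [0.6519, -0.0122, 0.0975]
eef_rot: [0.698, 0.716, -0.011, -0.017]
ft_force: [-2.4, -0.8, 1.2]
width: 0.0131
```

```bash
python3 -c "
from h import *
arc(1.34)
"
```

```text
r 109.6 ang 1.334
t 8.15 jig now [ 84.3 170. ] z 97.5 jyaw 8.8 w 13.1 F [-2.4 -0.8  1.2] j [-0.54  0.62  0.71  1.53 -0.42  1.19  0.27]
turn [-2.3 -0.6 -4.4] shift now [0.5 0.7 0.5] after turn [0.4 0.7 0.5]
```

>>> send_rows:
  steps:
    - [0,0,0,0,0,0,0.5]
    - [0,0,0,0,0,0,0.3]
    - [0,0,0,0,0,0,0.1]
    - [0,0,0,0,0,0,0.1]
    - [0,0,0,0,0,0,0.1]
    - [0,0,0,0,0,0,0.1]
    - [0,0,0,0,0,-0.01,0.1]
    - [0,0,0,0,0,-0.03,0.1]
    - [0,0,0,0,0,-0.03,0]
    - [0,0,0,0,0,-0.03,0]

```text
time: 9.15
ee_pos: [0.6541, -0.0108, 0.1975]
eef_rot: [0.697, 0.716, -0.014, -0.02]
ft_force: [-0.5, 0.4, -0.5]
width: 0.0426
```

```bash
python3 -c "
from h import *
goal(0,32,170,180)
goal(0,32,170,0)
im,_=snap('side','s2'); cv2.imwrite('pics/s2c.png',cv2.resize(im[90:250,150:350],None,fx=3.6,fy=3.6))"
```

```text
t 9.15 jig now [ 86.2 171.7] z 197.5 jyaw 8.9 w 42.6 F [-0.5  0.4 -0.5] j [-0.56  0.54  0.75  1.42 -0.37  1.37  0.23]
turn [   0.5   -4.2 -171.1] shift now [-125.  -105.3   31.4] after turn [139.7  86.2  27.5]
t 9.15 jig now [ 86.2 171.7] z 197.5 jyaw 8.9 w 42.6 F [-0.5  0.4 -0.5] j [-0.56  0.54  0.75  1.42 -0.37  1.37  0.23]
turn [-2.8 -0.3  8.9] shift now [-125.  -105.3   31.4] after turn [-139.7  -86.2   27.5]
```

View pics/s2c.png

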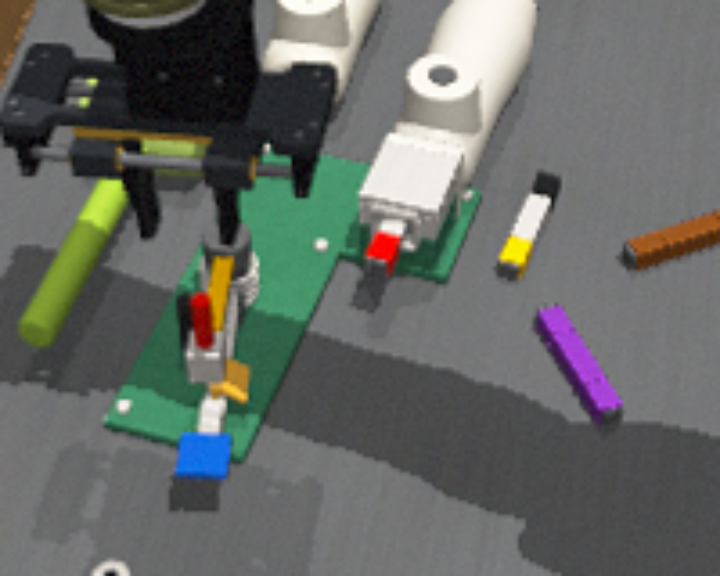

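>>> send_rows:
  steps:
    - [-1.4,0,4.5,0,0,0,0]
    - [-1.4,0,4.5,0,0,0,0]
    - [0,0,0,-0.023,-0.014,0,0]
    - [0,0,0,-0.023,-0.014,0,0]
    - [0,0,0,-0.023,-0.014,0,0]
    - [0,0,0,-0.023,-0.014,0,0]
    - [0,0,0,-0.023,-0.014,0.005,0]
    - [0,0,0,-0.02,-0.014,0.01,0]
    - [0,0,0,0,0,0.01,0]
    - [0,0,0,0,0,0,0]

```text
time: 10.2
ee_pos: [0.5546, -0.1388, 0.1848]
eef_rot: [0.754, 0.657, 0.012, 0.004]
ft_force: [0.6, 0.6, -0.4]
width: 0.0439
```

```bash
python3 -c "
from h import *
goal(0,32,60,0)
p=onz('top',205+(472-1.5)/4.4,110+(347-1.5)/4.4,.063);print('red top',w2j(p)*1e3)
im=cv2.imread('pics/side0.png') if 0 else cv2.imread('pics/s2.png')
i=im.astype(int); m=((i[...,2]>120)&(i[...,1]<70)&(i[...,0]<70)).astype(np.uint8)
k,l,s,ce=cv2.connectedComponentsWithStats(m)
for j in range(1,k):
  if s[j,4]>15: print(ce[j],s[j],w2j(onz('side',*ce[j],.06))*1e3)
"
```

```text
t 10.2 jig now [ 3.9 32. ] z 184.8 jyaw -0.5 w 43.9 F [ 0.6  0.6 -0.4] j [-0.55  0.31  0.87  1.74 -0.27  1.2   0.26]
turn [ 1.3 -0.7 -0.5] shift now [ -1.5  -6.6 124.6] after turn [ -0.   -3.9 124.8]
red top [ 0.97930719 33.16884035]
[256.19298246 158.70175439] [251 155  10  11  57] [-0.88323912 33.84993835]
[205.72857143 178.21428571] [203 171   6  16  70] [ 98.7734578  139.23098471]
```

>>> send_rows:
  steps:
    - [1.3,-0.7,-0.5,0,-0.003,0,0]
    - [0,0,0,0,0,0.02,0]
    - [0,0,0,0,0,0.025,0]
    - [0,0,0,0,0,0.025,0]
    - [0,0,0,0,0,0.015,0]
    - [0,0,0,0,0,0.01,0]
    - [0,0,0,0,0,0,0]
    - [0,0,0,0,0,0,0]
    - [0,0,0,0,0,0,0]
    - [0,0,0,0,0,0,0]

```text
time: 11.2
ee_pos: [0.5585, -0.1333, 0.0921]
eef_rot: [0.747, 0.665, -0.001, 0.001]
ft_force: [0.2, 0.2, 0.4]
width: 0.0436
```

```bash
python3 -c "
from h import *
goal(0,31,56,0)
im,_=snap('side','s3'); cv2.imwrite('pics/s3c.png',cv2.resize(im[90:250,150:350],None,fx=3.6,fy=3.6))"
```

```text
t 11.2 jig now [ 7. 38.] z 92.1 jyaw 0.7 w 43.6 F [0.2 0.2 0.4] j [-0.5   0.45  0.81  1.8  -0.36  1.05  0.33]
turn [0.  0.2 0.7] shift now [-6.9 -7.1 36.1] after turn [-7.  -7.  36.1]
```

View pics/s3c.png

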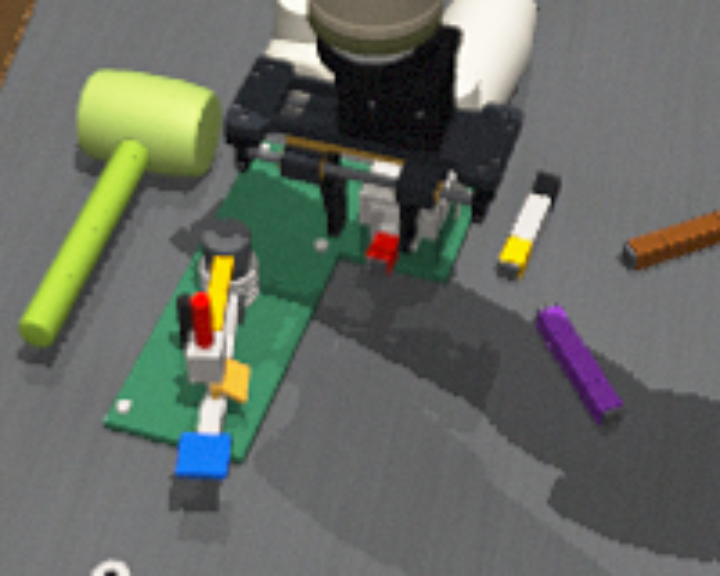

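>>> send_rows:
  steps:
    - [0,0,0.7,-0.007,-0.007,0,0]
    - [0,0,0,0,0,0,0]
    - [0,0,0,0,0,0.008,0]
    - [0,0,0,0,0,0.01,0]
    - [0,0,0,0,0,0.01,0]
    - [0,0,0,0,0,0.006,0]
    - [0,0,0,0,0,0,0]
    - [0,0,0,0,0,0,0]
    - [0,0,0,0,0,0,0]
    - [0,0,0,0,0,0,0]

```text
time: 12.25
ee_pos: [0.5499, -0.1403, 0.0552]
eef_rot: [0.751, 0.66, -0.001, 0.001]
ft_force: [0.7, 0.9, 0.0]
width: 0.0436
```

```bash
python3 -c "
from h import *
goal(0,31,56,0)"
```

```text
t 12.25 jig now [-0.6 30. ] z 55.2 jyaw -0.1 w 43.6 F [0.7 0.9 0. ] j [-0.47  0.49  0.78  1.84 -0.4   0.98  0.36]
turn [ 0.1  0.2 -0.1] shift now [ 1.   0.6 -0.8] after turn [ 1.   0.6 -0.8]
```

>>> send_rows:
  steps:
    - [0,0,0,0,0,0,1]
    - [0,0,0,0,0,0,1]
    - [0,0,0,0,0,0,1]
    - [0,0,0,0,0,0,1]
    - [0,0,0,0,0,0,1]
    - [0,0,0,0,0,0,1]
    - [0,0,0,0.004,0,0,1]
    - [0,0,0,0.006,0,0,1]
    - [0,0,0,0.008,0,0,1]
    - [0,0,0,0.008,0,0,1]
  force: 55

```text
time: 13.25
ee_pos: [0.5535, -0.1145, 0.0558]
eef_rot: [0.752, 0.659, -0.001, 0.002]
ft_force: [1.1, -1.1, -0.9]
width: 0.0175
```

```bash
python3 -c "
from h import *
goal(0,106,56,0)"
```

```text
t 13.25 jig now [-0.4 56. ] z 55.8 jyaw -0.2 w 17.5 F [ 1.1 -1.1 -0.9] j [-0.52  0.48  0.78  1.85 -0.4   0.98  0.31]
turn [ 0.1  0.2 -0.2] shift now [50.   0.2 -0.4] after turn [50.   0.4 -0.2]
```

>>> send_rows:
  steps:
    - [0,0,-0.2,0.01,0,0,1]
    - [0,0,0,0.01,0,0,1]
    - [0,0,0,0.01,0,0,1]
    - [0,0,0,0.01,0,0,1]
    - [0,0,0,0.008,0,0,1]
    - [0,0,0,0.004,0,0,1]
    - [0,0,0,0,0,0,1]
    - [0,0,0,0,0,0,1]
    - [0,0,0,0,0,0,1]
    - [0,0,0,0,0,0,1]

```text
time: 14.25
ee_pos: [0.5601, -0.0544, 0.0545]
eef_rot: [0.75, 0.662, -0.001, 0.001]
ft_force: [-0.4, -0.6, -2.3]
width: 0.0176
```

```bash
python3 -c "
from h import *
goal(-50,112,106,90)
im,_=snap('side','s4'); cv2.imwrite('pics/s4c.png',cv2.resize(im[90:250,150:350],None,fx=3.6,fy=3.6))"
```

```text
t 14.25 jig now [ -1.4 116.4] z 54.5 jyaw 0.2 w 17.6 F [-0.4 -0.6 -2.3] j [-0.61  0.47  0.77  1.86 -0.39  0.97  0.2 ]
turn [ -0.1   0.1 -89.8] shift now [ -4.4 -48.6 -51.4] after turn [ 48.6  -4.4 -51.5]
```

View pics/s4c.png

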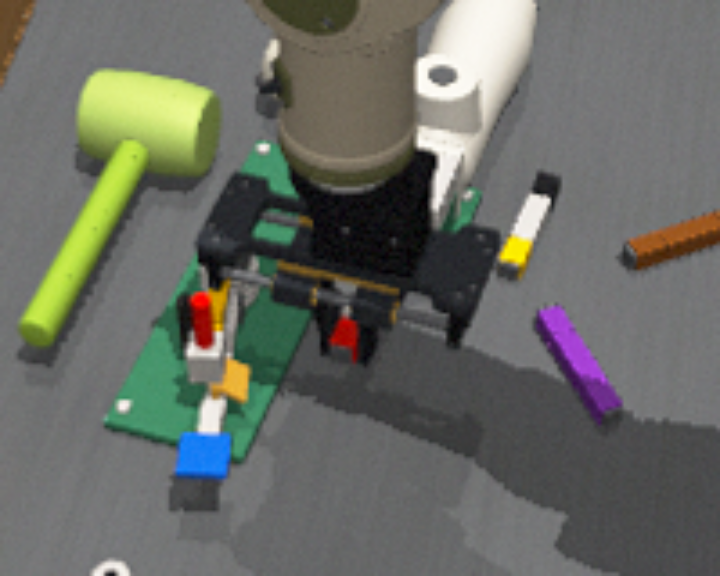

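>>> send_rows:
  steps:
    - [0,0,0,0,0,-0.02,1]
    - [0,0,0,0,0,-0.02,1]
    - [0,0,0,0,0,-0.02,1]
    - [0,0,0,0.01,-0.015,-0.01,1]
    - [0,0,0,0.01,-0.015,0,1]
    - [0,0,0,0.01,-0.015,0,1]
    - [0,0,0,0.01,-0.015,0,1]
    - [0,0,0,0.005,-0.01,0,1]
    - [0,0,0,0,0,0,1]
    - [0,0,0,0,0,0,1]

```text
time: 15.3
ee_pos: [0.4939, -0.0038, 0.1273]
eef_rot: [0.752, 0.659, -0.001, 0.001]
ft_force: [0.8, 0.6, -3.1]
width: 0.0176
```

>>> send_rows:
  steps:
    - [0,0,-8,0,0,0,1]
    - [0,0,-8,0,0,0,1]
    - [0,0,-8,0,0,0,1]
    - [0,0,-8,0,0,0,1]
    - [0,0,-8,0,0,0,1]
    - [0,0,-8,0,0,0,1]
    - [0,0,-8,0,0,0,1]
    - [0,0,-8,0,0,0,1]
    - [0,0,-8,0,0,0,1]
    - [0,0,-8,0,0,0,1]

```text
time: 16.3
ee_pos: [0.4987, -0.0124, 0.1272]
eef_rot: [0.132, 0.991, -0.003, 0.001]
ft_force: [0.0, 0.6, -3.3]
width: 0.0175
```

```bash
python3 -c "
from h import *
goal(-75,165,40,90)"
```

```text
t 16.3 jig now [-67.7 150.3] z 127.2 jyaw 82.2 w 17.5 F [ 0.   0.6 -3.3] j [-0.7   0.17  0.69  1.96 -0.12  1.06  1.35]
turn [-0.4  0.2 -7.8] shift now [ 9.5 14.1 87.1] after turn [ 7.3 14.7 87.2]
```

>>> send_rows:
  steps:
    - [-0.4,0.2,-7.8,0,0,0,1]
    - [0,0,0,0.007,0.014,0,1]
    - [0,0,0,0,0,0.02,1]
    - [0,0,0,0,0,0.02,1]
    - [0,0,0,0,0,0.02,1]
    - [0,0,0,0,0,0.015,1]
    - [0,0,0,0,0,0.01,1]
    - [0,0,0,0,0,0,1]
    - [0,0,0,0,0,0,1]
    - [0,0,0,0,0,0,1]

```text
time: 17.3
ee_pos: [0.4988, -0.0051, 0.0398]
eef_rot: [0.063, 0.998, -0.002, 0.001]
ft_force: [0.4, -0.6, -2.9]
width: 0.0175
```

```bash
python3 -c "
from h import *
goal(-75,165,19,90)
im,_=snap('side','s5'); cv2.imwrite('pics/s5c.png',cv2.resize(im[120:280,150:350],None,fx=3.6,fy=3.6))"
```

```text
t 17.3 jig now [-68.5 157.5] z 39.8 jyaw 90.1 w 17.5 F [ 0.4 -0.6 -2.9] j [-0.64  0.32  0.63  2.02 -0.24  0.87  1.57]
turn [-0.2  0.1  0.1] shift now [ 6.5  7.6 20.7] after turn [ 6.5  7.5 20.8]
```

View pics/s5c.png

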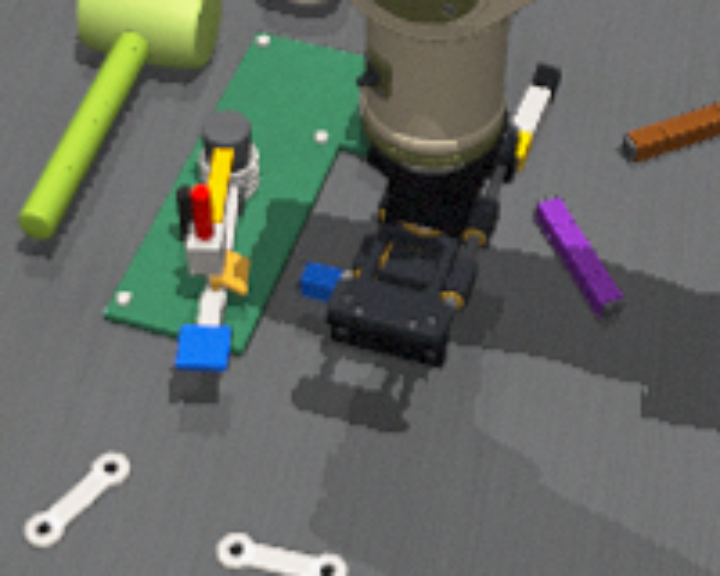

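>>> send_rows:
  steps:
    - [0,0,0,0.006,0.005,0,1]
    - [0,0,0,0,0,0.008,1]
    - [0,0,0,0,0,0.007,1]
    - [0,0,0,0,0,0.003,1]
    - [0,0,0,0,0,0,1]
    - [0,0,0,0,0,0,0.4]
    - [0,0,0,0,0,0,0.2]
    - [0,0,0,0,0,0,0.0]
    - [0,0,0,0,0,0,-0.2]
    - [0,0,0,0,0,0,-0.2]

```text
time: 18.35
ee_pos: [0.4956, 0.0017, 0.0227]
eef_rot: [0.063, 0.998, -0.0, 0.004]
ft_force: [-0.2, 0.6, 0.9]
width: 0.0478
```

```bash
python3 -c "
from h import *
goal(-75,165,19,90)
"
```

```text
t 18.35 jig now [-72.6 163.9] z 22.7 jyaw 90.1 w 47.8 F [-0.2  0.6  0.9] j [-0.64  0.34  0.62  2.05 -0.26  0.83  1.57]
turn [-0.   0.4  0.1] shift now [2.4 1.1 3.7] after turn [2.4 1.1 3.7]
```

>>> send_rows:
  steps:
    - [0,0,0,0,0,-0.02,-0.2]
    - [0,0,0,0,0,-0.03,-0.2]
    - [0,0,0,0,0,-0.03,-0.2]
    - [0,0,8.5,0,0,-0.02,-0.2]
    - [0,0,8.5,0,0,0,-0.2]
    - [0,0,8.5,0,0,0,-0.2]
    - [0,0,8.5,0,0,0,-0.2]
    - [0,0,8.5,0,0,0,-0.2]
    - [0,0,8.5,0,0,0,-0.2]
    - [0,0,8.5,0,0,0,-0.2]

```text
time: 19.35
ee_pos: [0.4954, 0.0014, 0.1283]
eef_rot: [0.556, 0.831, 0.003, 0.004]
ft_force: [-0.2, 0.8, 0.1]
width: 0.0521
```

>>> send_rows:
  steps:
    - [0,0,8.5,0,0,0,-0.2]
    - [0,0,8.5,0,0,0,-0.2]
    - [0,0,8.5,0,0,0,-0.2]
    - [0,0,8.5,0,0,0,-0.2]
    - [0,0,8.5,0,0,0,-0.2]
    - [0,0,8.5,0,0,0,-0.2]
    - [0,0,8.5,0,0,0,-0.2]
    - [0,0,8.5,0,0,0,-0.2]
    - [0,0,8.5,0,0,0,-0.2]
    - [0,0,8.5,0,0,0,-0.2]

```text
time: 20.35
ee_pos: [0.4957, 0.0014, 0.1295]
eef_rot: [0.973, 0.229, 0.006, -0.0]
ft_force: [-0.5, -0.6, -0.3]
width: 0.0522
```

```bash
python3 -c "
from h import *
goal(-5,165,120,-90)
im,_=snap('side','s6'); cv2.imwrite('pics/s6c.png',cv2.resize(im[120:280,150:350],None,fx=3.6,fy=3.6))
im,_=snap('top','t6'); cv2.imwrite('pics/t6c.png',cv2.resize(im[110:270,160:360],None,fx=3.6,fy=3.6))"
```

```text
t 20.35 jig now [-72.5 163.6] z 129.5 jyaw -56.2 w 52.2 F [-0.5 -0.6 -0.3] j [-1.01  0.2   1.02  1.98 -0.2   1.05 -1.02]
turn [-0.1 -0.7 33.8] shift now [56.7 36.3 10.3] after turn [67.5 -1.4  9.5]
```

View pics/s6c.png

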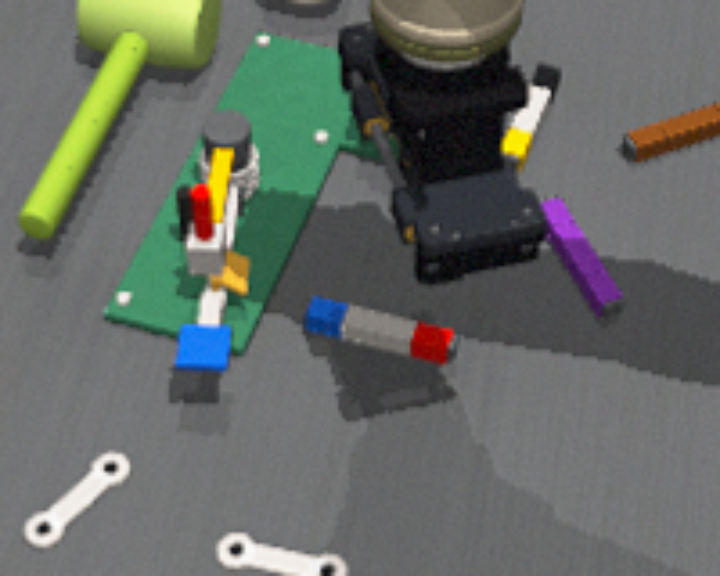

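View pics/t6c.png

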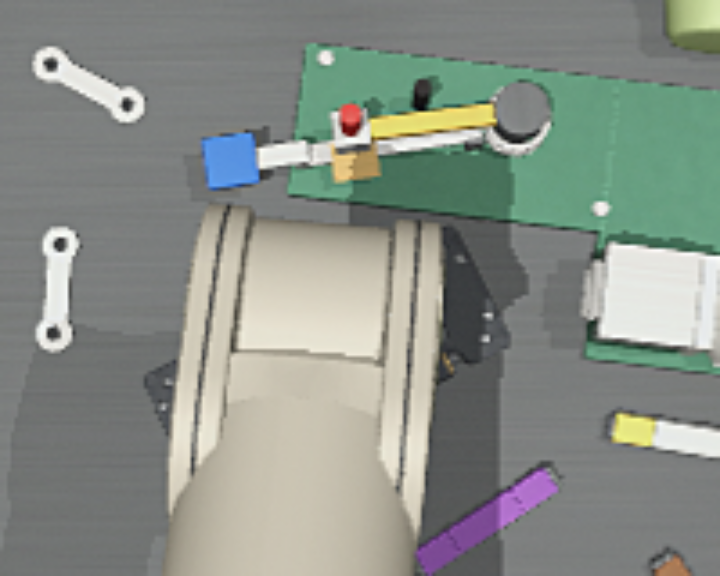

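```bash
python3 -c "
from h import *
im=cv2.imread('pics/s6.png'); cv2.imwrite('pics/s6d.png',cv2.resize(im[195:230,228:285],None,fx=12,fy=12,interpolation=cv2.INTER_CUBIC))"
```

```text
(no output)
```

View pics/s6d.png

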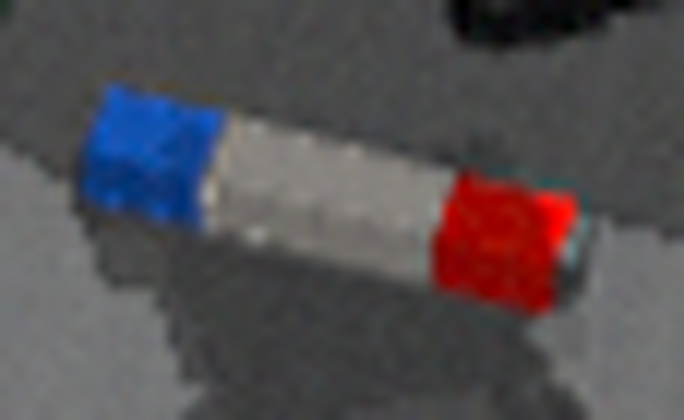

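```bash
python3 -c "
from h import *
f=lambda u,v,z:(w2j(onz('side',228+(u-5.5)/12,195+(v-5.5)/12,z))*1e3).round(1)
print(f(110,86,.018),f(578,197,.018)); print(f(85,205,0),f(550,315,0)); print(f(228,110,.018),f(455,173,.018))
goal(-5,165,60,-90)"
```

```text
[ 11.7 154.6] [-90.1 152.3]
[ 11.2 173.1] [-90.  170.2]
[-13.9 153. ] [-64.  154.3]
t 20.45 jig now [-72.5 163.6] z 129.5 jyaw -56.0 w 52.2 F [-0.5 -0.2 -0.2] j [-1.01  0.2   1.02  1.98 -0.2   1.05 -1.01]
turn [-0.  -0.7 34. ] shift now [55.9 36.4 70.3] after turn [67.5 -1.4 69.5]
```

>>> send_rows:
  steps:
    - [0,0,8.5,0,0,0,-0.2]
    - [0,0,8.5,0,0,0,-0.2]
    - [0,0,8.5,0,0,0,-0.2]
    - [0,-0.7,8.0,0,0,0,-0.2]
    - [0,0,0,0.016,0,0,-0.2]
    - [0,0,0,0.02,0,0.005,-0.2]
    - [0,0,0,0.02,0,0.015,-0.2]
    - [0,0,0,0.009,0,0.015,-0.2]
    - [0,0,0,0,0,0.015,-0.2]
    - [0,0,0,0,0,0,-0.2]

```text
time: 21.45
ee_pos: [0.5624, -0.0042, 0.077]
eef_rot: [0.999, -0.045, -0.001, -0.004]
ft_force: [-1.3, 1.2, 0.9]
width: 0.0522
```

```bash
python3 -c "
from h import *
goal(-4,164,20,-90)"
```

```text
t 21.45 jig now [ -5.5 166.6] z 77.0 jyaw -87.9 w 52.2 F [-1.3  1.2  0.9] j [-0.83  0.5   0.95  1.85 -0.48  1.04 -1.35]
turn [-0.4  0.1  2.1] shift now [ 1.5  3.1 57. ] after turn [ 1.5  2.6 57. ]
```

>>> send_rows:
  steps:
    - [-0.4,0,1,0.002,0.003,0,-0.2]
    - [0,0,0,0,0,0.012,-0.2]
    - [0,0,0,0,0,0.015,-0.2]
    - [0,0,0,0,0,0.015,-0.2]
    - [0,0,0,0,0,0.01,-0.2]
    - [0,0,0,0,0,0.002,-0.2]
    - [0,0,0,0,0,0,-0.2]
    - [0,0,0,0,0,0,-0.2]
    - [0,0,0,0,0,0,-0.2]
    - [0,0,0,0,0,0,-0.2]

```text
time: 22.45
ee_pos: [0.5634, -0.0068, 0.0201]
eef_rot: [0.999, -0.053, -0.0, -0.001]
ft_force: [0.4, -0.2, 0.4]
width: 0.0522
```

```bash
python3 -c "
from h import *
goal(-4,164,20,-90)"
```

```text
t 22.45 jig now [ -4.2 164.1] z 20.1 jyaw -88.7 w 52.2 F [ 0.4 -0.2  0.4] j [-0.77  0.59  0.88  1.87 -0.56  0.95 -1.3 ]
turn [-0.1  0.1  1.3] shift now [0.2 0.1 0.1] after turn [0.2 0.1 0.1]
```

>>> send_rows:
  steps:
    - [0,0,0,0,0,0,1]
    - [0,0,0,0,0,0,1]
    - [0,0,0,0,0,0,1]
    - [0,0,0,0,0,0,1]
    - [0,0,0,0,0,0,1]
    - [0,0,0,0,0,0,1]
    - [0,0,0,0,0,-0.01,1]
    - [0,0,0,0,0,-0.03,1]
    - [0,0,0,0,0,-0.03,1]
    - [0,0,0,0,0,-0.03,1]
  force: 55

```text
time: 23.45
ee_pos: [0.5603, -0.0073, 0.1209]
eef_rot: [0.999, -0.053, -0.004, 0.0]
ft_force: [1.4, 1.1, -3.4]
width: 0.0173
```

>>> send_rows:
  steps:
    - [0,0,-8,-0.005,0,0,1]
    - [0,0,-8,-0.005,0,0,1]
    - [0,0,-8,-0.005,0,0,1]
    - [0,0,-8,0,0,0,1]
    - [0,0,-8,0,0,0,1]
    - [0,0,-8,0,0,0,1]
    - [0,0,-8,0,0,0,1]
    - [0,0,-8,0,0,0,1]
    - [0,0,-8,0,0,0,1]
    - [0,0,-8,0,0,0,1]

```text
time: 24.45
ee_pos: [0.5449, -0.01, 0.1298]
eef_rot: [0.784, 0.621, -0.001, -0.001]
ft_force: [0.2, -0.4, -2.9]
width: 0.0172
```

```bash
python3 -c "
from h import *
goal(0,125,110,0)
im,_=snap('side','s7'); cv2.imwrite('pics/s7c.png',cv2.resize(im[120:280,150:350],None,fx=3.6,fy=3.6))"
```

```text
t 24.45 jig now [-22.2 158.6] z 129.8 jyaw -5.9 w 17.2 F [ 0.2 -0.4 -2.9] j [-0.7   0.3   0.74  1.84 -0.23  1.09 -0.1 ]
turn [-0.2 -0.  -5.9] shift now [-31.1  25.6  19.7] after turn [-33.6  22.2  19.8]
```

View pics/s7c.png

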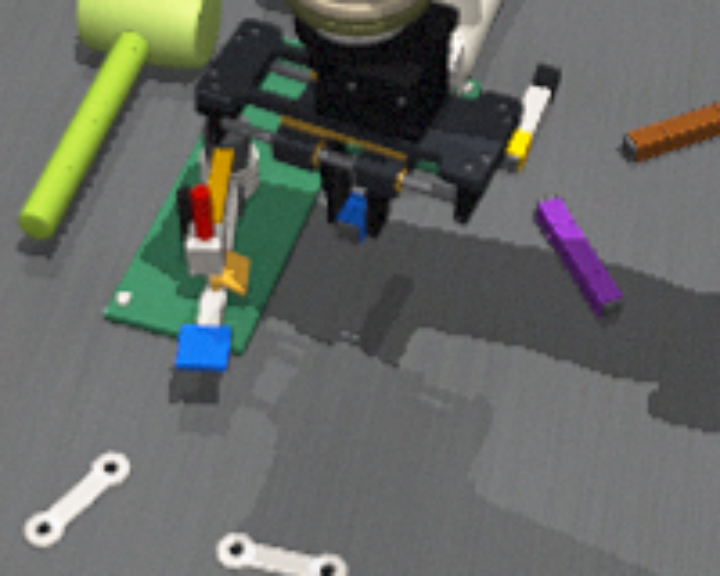

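>>> send_rows:
  steps:
    - [-0.2,0,-5.9,0,0,0,1]
    - [0,0,0,-0.012,0.007,0,1]
    - [0,0,0,-0.012,0.007,0,1]
    - [0,0,0,-0.012,0.007,0.005,1]
    - [0,0,0,-0.007,0.001,0.01,1]
    - [0,0,0,0,0,0.005,1]
    - [0,0,0,0,0,0,1]
    - [0,0,0,0,0,0,1]
    - [0,0,0,0,0,0,1]
    - [0,0,0,0,0,0,1]

```text
time: 25.5
ee_pos: [0.5596, -0.0554, 0.11]
eef_rot: [0.752, 0.659, -0.0, -0.001]
ft_force: [0.4, 0.2, -2.1]
width: 0.0176
```

```bash
python3 -c "
from h import *
goal(-.5,115,67,0)"
```

```text
t 25.5 jig now [ -1.8 115.4] z 110.0 jyaw -0.2 w 17.6 F [ 0.4  0.2 -2.1] j [-0.58  0.37  0.72  1.81 -0.28  1.07  0.11]
turn [-0.2 -0.1 -0.2] shift now [-0.5  1.4 43. ] after turn [-0.4  1.3 43. ]
```

>>> send_rows:
  steps:
    - [-0.2,0,-0.2,0,0.001,0,1]
    - [0,0,0,0,0,0.01,1]
    - [0,0,0,0,0,0.012,1]
    - [0,0,0,0,0,0.01,1]
    - [0,0,0,0,0,0.006,1]
    - [0,0,0,0,0,0.002,1]
    - [0,0,0,0,0,0,1]
    - [0,0,0,0,0,0,1]
    - [0,0,0,0,0,0,1]
    - [0,0,0,0,0,0,1]

```text
time: 26.5
ee_pos: [0.5607, -0.0548, 0.0662]
eef_rot: [0.751, 0.661, 0.001, -0.0]
ft_force: [0.0, -0.6, -3.4]
width: 0.0177
```

```bash
python3 -c "
from h import *
goal(-.5,115,66.5,0)
im,_=snap('side','s8'); cv2.imwrite('pics/s8c.png',cv2.resize(im[130:210,210:300],None,fx=7,fy=7,interpolation=cv2.INTER_CUBIC))
im,_=snap('top','t8'); cv2.imwrite('pics/t8c.png',cv2.resize(im[130:220,260:380],None,fx=6,fy=6,interpolation=cv2.INTER_CUBIC))"
```

```text
t 26.5 jig now [ -0.8 116.1] z 66.2 jyaw 0.0 w 17.7 F [ 0.  -0.6 -3.4] j [-0.55  0.43  0.69  1.84 -0.33  0.98  0.15]
turn [ 0.1 -0.1  0. ] shift now [-1.1  0.3 -0.3] after turn [-1.1  0.3 -0.3]
```

View pics/s8c.png

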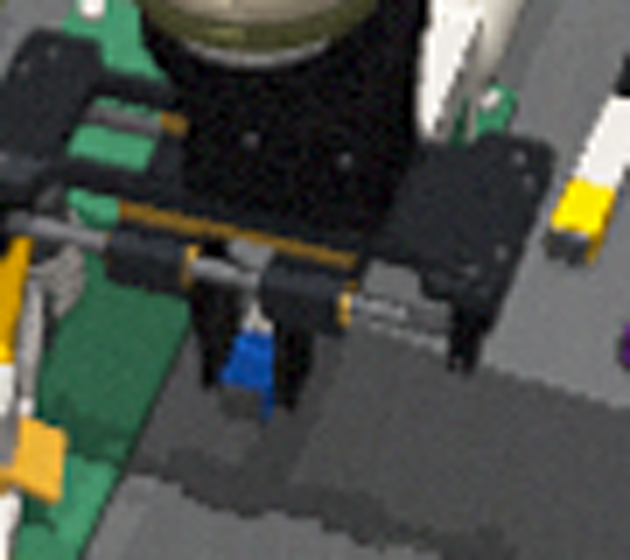

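View pics/t8c.png

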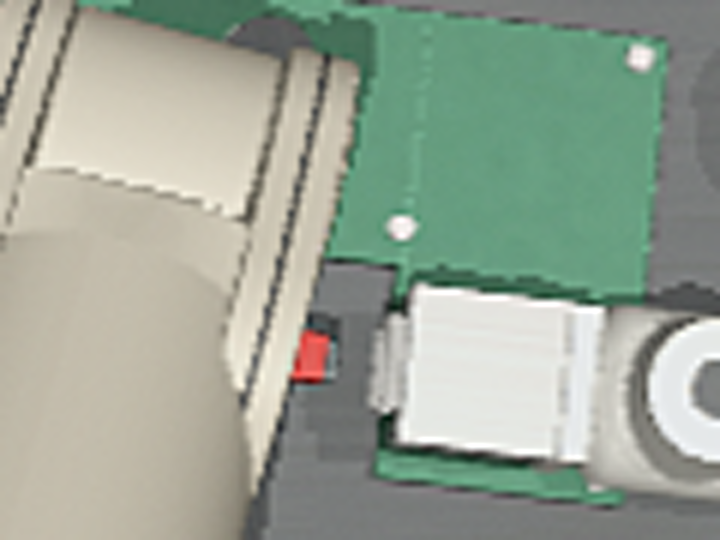

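```bash
python3 -c "
from h import *
d=np.load('pics/t8.npy')
for v in range(186,193):
  print([ (int(a[0]*1e3),int(a[1]*1e3),round(z*1e3,1)) for u in range(309,315) for P in [atd('top',u,v,d[v,u])] for a,z in [(w2j(P),P[2])]])
for u,v in [(340,190),(345,195)]:
  print('block',atd('top',u,v,d[v,u])[2])"
```

```text
[(-40, 74, np.float64(470.2)), (6, 38, np.float64(61.5)), (6, 35, np.float64(60.7)), (6, 33, np.float64(63.4)), (6, 31, np.float64(64.0)), (7, 28, np.float64(60.4))]
[(-42, 74, np.float64(471.0)), (4, 37, np.float64(58.5)), (3, 35, np.float64(65.5)), (4, 33, np.float64(64.0)), (4, 31, np.float64(64.7)), (5, 28, np.float64(59.7))]
[(-43, 74, np.float64(471.9)), (1, 37, np.float64(63.2)), (1, 35, np.float64(63.5)), (2, 33, np.float64(62.0)), (2, 31, np.float64(65.8)), (2, 28, np.float64(62.6))]
[(-45, 74, np.float64(472.1)), (0, 37, np.float64(63.4)), (0, 34, np.float64(57.9)), (0, 32, np.float64(62.5)), (0, 30, np.float64(58.8)), (0, 28, np.float64(61.2))]
[(-3, 39, np.float64(62.0)), (-2, 37, np.float64(61.5)), (-2, 34, np.float64(60.6)), (-2, 32, np.float64(60.1)), (-1, 30, np.float64(61.2)), (-1, 28, np.float64(61.9))]
[(-4, 38, np.float64(57.5)), (-5, 36, np.float64(63.4)), (-4, 34, np.float64(59.9)), (-4, 32, np.float64(65.3)), (-4, 30, np.float64(62.6)), (-3, 27, np.float64(59.9))]
[(-7, 38, np.float64(60.0)), (-7, 36, np.float64(61.7)), (-7, 34, np.float64(62.1)), (-6, 31, np.float64(55.9)), (-6, 29, np.float64(59.1)), (-5, 27, np.float64(59.2))]
block 0.07626064728094306
block 0.07518439900471963
```

>>> send_rows:
  steps:
    - [0,0,0,-0.005,0,-0.001,1]
    - [0,0,0,-0.008,0,0,1]
    - [0,0,0,-0.008,0,0,1]
    - [0,0,0,-0.006,0,0,1]
    - [0,0,0,-0.004,0,0,1]
    - [0,0,0,-0.004,0,0,1]
    - [0,0,0,0,0,0,1]
    - [0,0,0,0,0,0,1]
    - [0,0,0,0,0,0,1]
    - [0,0,0,0,0,0,1]

```text
time: 27.6
ee_pos: [0.5559, -0.0933, 0.0676]
eef_rot: [0.751, 0.66, 0.001, 0.0]
ft_force: [0.0, -0.3, -2.6]
width: 0.0176
```

```bash
python3 -c "
from h import *
goal(-.5,31,66.5,0)
im,_=snap('top','t9'); cv2.imwrite('pics/t9c.png',cv2.resize(im[130:220,260:380],None,fx=6,fy=6,interpolation=cv2.INTER_CUBIC))"
```

```text
t 27.6 jig now [-0.7 77.3] z 67.6 jyaw -0.0 w 17.6 F [ 0.  -0.3 -2.6] j [-0.49  0.43  0.7   1.84 -0.33  0.99  0.22]
turn [ 0.1 -0.1 -0. ] shift now [-46.3   0.2   1.1] after turn [-46.3   0.2   1.1]
```

View pics/t9c.png

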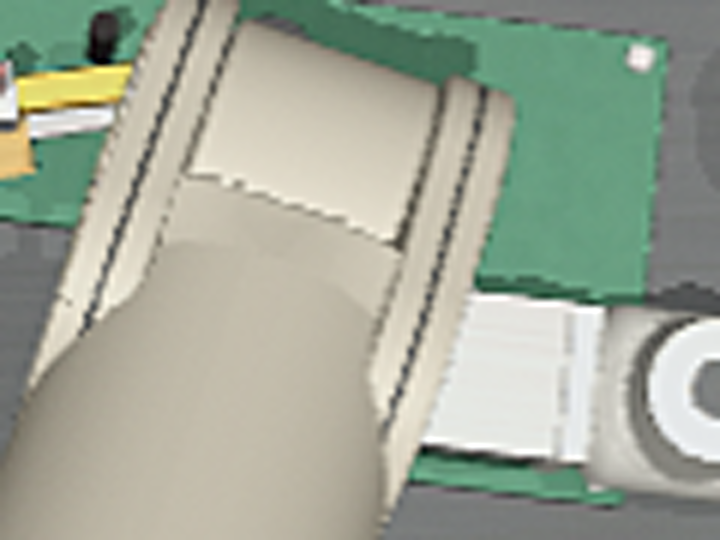

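>>> send_rows:
  steps:
    - [0,0,0,-0.006,0,0,1]
    - [0,0,0,-0.007,0,0,1]
    - [0,0,0,-0.007,0,0,1]
    - [0,0,0,-0.006,0,0,1]
    - [0,0,0,-0.004,0,0,1]
    - [0,0,0,-0.003,0,0,1]
    - [0,0,0,0,0,0,1]
    - [0,0,0,0,0,0,1]
    - [0,0,0,0,0,0,1]
    - [0,0,0,0,0,0,1]

```text
time: 28.65
ee_pos: [0.5512, -0.1291, 0.0675]
eef_rot: [0.751, 0.66, 0.001, 0.0]
ft_force: [-0.4, 0.1, -2.5]
width: 0.0173
```

```bash
python3 -c "
from h import *
goal(-.5,31,66.5,0)"
```

```text
t 28.65 jig now [-0.8 41.3] z 67.5 jyaw -0.0 w 17.3 F [-0.4  0.1 -2.5] j [-0.43  0.44  0.71  1.84 -0.34  0.99  0.29]
turn [ 0.1 -0.1 -0. ] shift now [-10.3   0.3   1. ] after turn [-10.3   0.3   1. ]
```

>>> send_rows:
  steps:
    - [0,0,0,-0.003,0,0,1]
    - [0,0,0,-0.003,0,0,1]
    - [0,0,0,-0.003,0,0,1]
    - [0,0,0,-0.002,0,0,1]
    - [0,0,0,-0.002,0,0,1]
    - [0,0,0,-0.002,0,0,1]
    - [0,0,0,-0.002,0,0,1]
    - [0,0,0,-0.001,0,0,1]
    - [0,0,0,0,0,0,1]
    - [0,0,0,0,0,0,1]

```text
time: 29.65
ee_pos: [0.5501, -0.1396, 0.0673]
eef_rot: [0.749, 0.663, 0.004, -0.004]
ft_force: [0.6, 1.1, -3.2]
width: 0.0173
```

```bash
python3 -c "
from h import *
goal(-.5,31,66.5,0)"
```

```text
t 29.65 jig now [-0.5 30.7] z 67.3 jyaw 0.3 w 17.3 F [ 0.6  1.1 -3.2] j [-0.4   0.44  0.7   1.83 -0.35  1.    0.33]
turn [-0.  -0.7  0.3] shift now [0.3 0.  0.8] after turn [0.3 0.  0.8]
```

>>> send_rows:
  steps:
    - [0,0,0,-0.004,0,0.001,1]
    - [0,0,0,-0.005,0,0,1]
    - [0,0,0,-0.005,0,0,1]
    - [0,0,0,-0.005,0,0,1]
    - [0,0,0,-0.005,0,0,1]
    - [0,0,0,-0.005,0,0,1]
    - [0,0,0,-0.005,0,0,1]
    - [0,0,0,-0.005,0,0,1]
    - [0,0,0,-0.005,0,0,1]
    - [0,0,0,-0.005,0,0,1]

```text
time: 30.65
ee_pos: [0.5503, -0.1409, 0.0658]
eef_rot: [0.738, 0.674, 0.023, -0.031]
ft_force: [-4.6, 18.8, 7.5]
width: 0.0172
```

```bash
python3 -c "
from h import *
goal(-.5,31,66.5,0)"
```

```text
t 30.65 jig now [-0.1 29.4] z 65.8 jyaw 2.2 w 17.2 F [-4.6 18.8  7.5] j [-0.33  0.46  0.67  1.81 -0.41  1.04  0.43]
turn [-0.9 -4.3  2.1] shift now [ 1.6 -0.3 -0.6] after turn [ 1.6 -0.4 -0.7]
```

>>> send_rows:
  steps:
    - [0,0,0,0,0,0,1]
    - [0,0,0,0,0,0,0.3]
    - [0,0,0,0,0,0,0]
    - [0,0,0,0,0,0,0]
    - [-0.9,-3,1.5,0,0,0,0]
    - [0,0,0,0,0,-0.01,0]
    - [0,0,0,0,0,-0.03,0]
    - [0,0,0,0,0,-0.03,0]
    - [0,0,0,0.02,0,-0.03,0]
    - [0,0,0,0.03,0,-0.01,0]

```text
time: 31.65
ee_pos: [0.5543, -0.1016, 0.1837]
eef_rot: [0.75, 0.661, 0.008, -0.007]
ft_force: [0.5, 0.8, 0.2]
width: 0.0437
```

```bash
python3 -c "
from h import *
goal(57,246,120,0)
im,_=snap('side','s10'); cv2.imwrite('pics/s10c.png',cv2.resize(im[120:250,180:310],None,fx=4.6,fy=4.6,interpolation=cv2.INTER_CUBIC))
im,_=snap('top','t10'); cv2.imwrite('pics/t10c.png',cv2.resize(im[130:220,260:380],None,fx=6,fy=6,interpolation=cv2.INTER_CUBIC))"
```

```text
t 31.65 jig now [-1.2 68.9] z 183.7 jyaw 0.1 w 43.7 F [0.5 0.8 0.2] j [-0.52  0.28  0.75  1.73 -0.23  1.21  0.17]
turn [-0.  -1.2  0.1] shift now [175.5  58.7  67.3] after turn [177.1  58.2  63.7]
```

View pics/s10c.png

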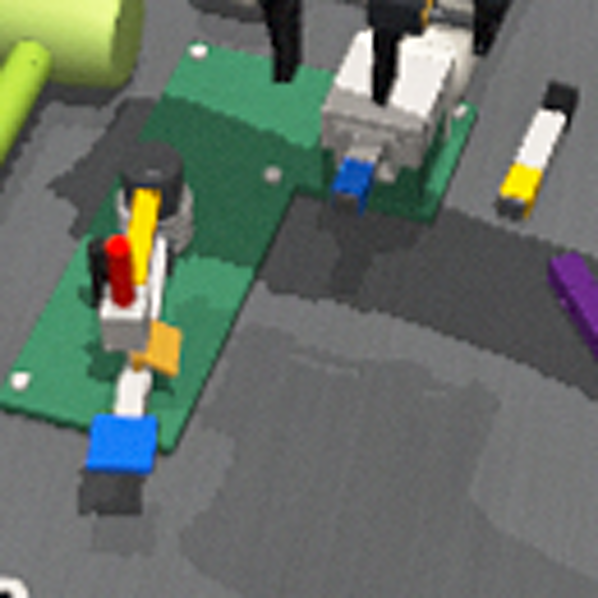

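View pics/t10c.png

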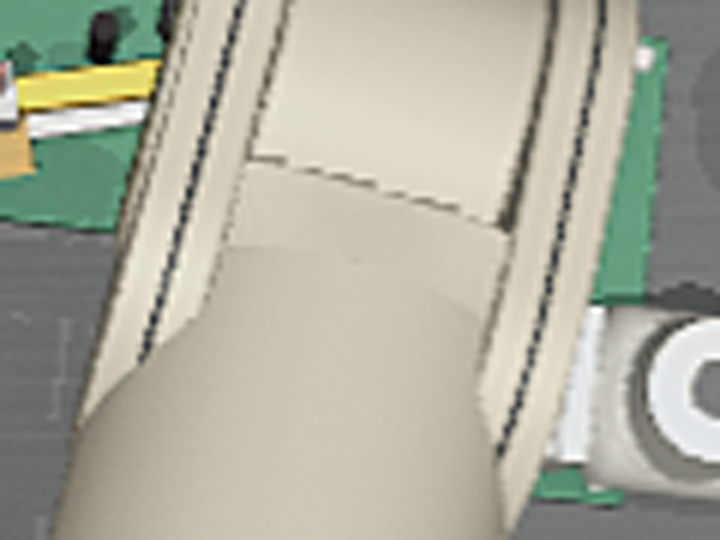

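```bash
python3 -c "
from h import *
a=cv2.imread('pics/s2.png');b=cv2.imread('pics/s10.png')
cv2.imwrite('pics/cmp.png',np.hstack([cv2.resize(i[135:180,230:285],None,fx=7,fy=7,interpolation=cv2.INTER_CUBIC) for i in(a,b)]))
i=b.astype(int); m=((i[...,0]-i[...,2]>70)&(i[...,0]>100)).astype(np.uint8)
k,l,s,ce=cv2.connectedComponentsWithStats(m)
for j in range(1,k):
  if s[j,4]>15: print(ce[j],s[j],w2j(onz('side',*ce[j],.06))*1e3)
"
```

```text
[256.4        158.36363636] [252 154   9  11  55] [-1.0205164  32.50298629]
[206.08108108 215.93513514] [199 210  15  13 185] [ 53.76691289 250.84711271]
```

View pics/cmp.png

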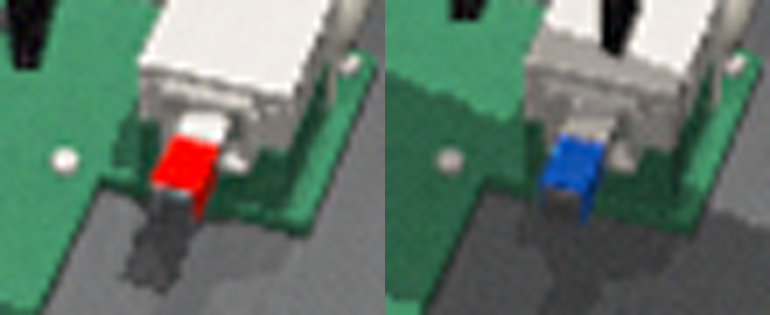

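```bash
python3 -c "
from h import *
print(w2j([.6347,.0654])*1e3,w2j([.6332,.0679])*1e3)
goal(55,250,100,0)"
```

```text
[ 57.27755029 244.79283534] [ 55.47124816 247.08134415]
t 31.75 jig now [-0.9 74.5] z 182.5 jyaw 0.6 w 43.4 F [1.3 0.2 0.4] j [-0.53  0.28  0.75  1.73 -0.23  1.21  0.17]
turn [-0.1 -1.3  0.6] shift now [172.9  57.9  86.4] after turn [175.5  55.9  82.5]
```

>>> send_rows:
  steps:
    - [0,-1.3,0.6,0,0,0,1]
    - [0,0,0,0.025,0.008,0,1]
    - [0,0,0,0.03,0.01,0,1]
    - [0,0,0,0.03,0.01,0,1]
    - [0,0,0,0.03,0.01,0,1]
    - [0,0,0,0.03,0.009,0,1]
    - [0,0,0,0.02,0.006,0,1]
    - [0,0,0,0,0,0,1]
    - [0,0,0,0,0,0,1]
    - [0,0,0,0,0,0,1]
  force: 20

```text
time: 32.75
ee_pos: [0.6309, 0.0572, 0.1866]
eef_rot: [0.751, 0.66, 0.001, -0.003]
ft_force: [-0.4, 0.5, 0.2]
width: 0.0001
```

```bash
python3 -c "
from h import *
goal(56,250,85,0)"
```

```text
t 32.75 jig now [ 54.5 236.1] z 186.6 jyaw -0.0 w 0.1 F [-0.4  0.5  0.2] j [-0.66  0.44  0.67  1.54 -0.29  1.27 -0.08]
turn [-0.2 -0.2 -0. ] shift now [ 13.4   1.8 101.7] after turn [ 13.9   1.5 101.6]
```

>>> send_rows:
  steps:
    - [0,0,0,0.012,0.002,0,1]
    - [0,0,0,0,0,0.01,1]
    - [0,0,0,0,0,0.025,1]
    - [0,0,0,0,0,0.025,1]
    - [0,0,0,0,0,0.02,1]
    - [0,0,0,0,0,0.01,1]
    - [0,0,0,0,0,0.005,1]
    - [0,0,0,0,0,0,1]
    - [0,0,0,0,0,0,1]
    - [0,0,0,0,0,0,1]

```text
time: 33.75
ee_pos: [0.6345, 0.0656, 0.0885]
eef_rot: [0.753, 0.658, 0.002, -0.002]
ft_force: [0.2, 0.4, 1.0]
width: 0.0003
```

```bash
python3 -c "
from h import *
goal(56,250,50,0)
im,_=snap('side','s11'); cv2.imwrite('pics/s11c.png',cv2.resize(im[120:280,150:350],None,fx=3.6,fy=3.6))"
```

```text
t 33.75 jig now [ 57. 245.] z 88.5 jyaw -0.3 w 0.3 F [0.2 0.4 1. ] j [-0.64  0.54  0.63  1.62 -0.35  1.09 -0.05]
turn [-0.  -0.3 -0.3] shift now [ 4.8 -1.  38.5] after turn [ 5.  -1.  38.5]
```

View pics/s11c.png

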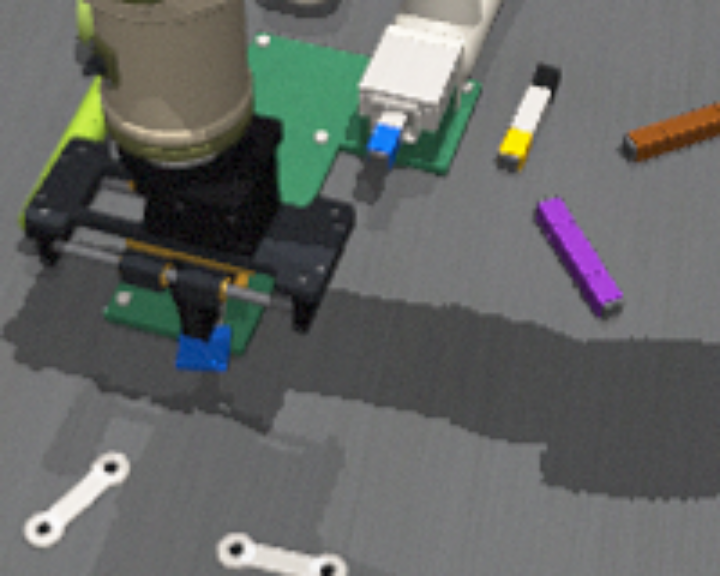

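>>> send_rows:
  steps:
    - [0,0,0,0.005,0,0,1]
    - [0,0,0,0,0,0.006,1]
    - [0,0,0,0,0,0.01,1]
    - [0,0,0,0,0,0.008,1]
    - [0,0,0,0,0,0.006,1]
    - [0,0,0,0,0,0.005,1]
    - [0,0,0,0,0,0.003,1]
    - [0,0,0,0,0,0.002,1]
    - [0,0,0,0,0,0,1]
    - [0,0,0,0,0,0,1]

```text
time: 34.8
ee_pos: [0.6368, 0.0735, 0.0473]
eef_rot: [0.752, 0.659, 0.004, -0.002]
ft_force: [-1.7, 2.2, 4.8]
width: 0.0004
```

```bash
python3 -c "
from h import *
goal(56,250,49,0)
im,_=snap('side','s12'); cv2.imwrite('pics/s12c.png',cv2.resize(im[120:280,150:350],None,fx=3.6,fy=3.6))"
```

```text
t 34.8 jig now [ 58.3 253.1] z 47.3 jyaw -0.2 w 0.4 F [-1.7  2.2  4.8] j [-0.63  0.6   0.6   1.64 -0.39  1.02 -0.04]
turn [ 0.1 -0.5 -0.2] shift now [-3.1 -2.3 -1.7] after turn [-3.1 -2.3 -1.7]
```

View pics/s12c.png

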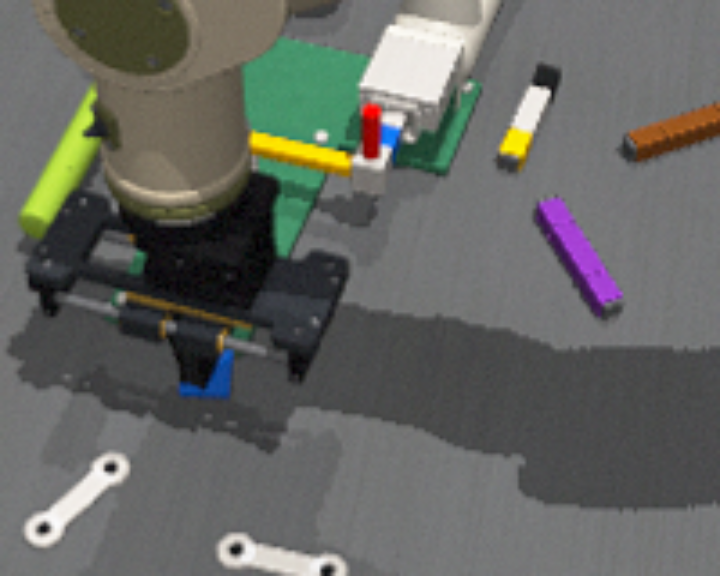

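The arm has sprung onto the stamp. Now I lift off the pad.

>>> send_rows:
  steps:
    - [0,0,0,0,0,-0.01,1]
    - [0,0,0,0,0,-0.02,1]
    - [0,0,0,0,0,-0.03,1]
    - [0,0,0,0,0,-0.03,1]
    - [0,0,0,0,0,-0.03,1]
    - [0,0,0,0,0,-0.03,1]
    - [0,0,0,-0.0,-0.03,0,1]
    - [0,0,0,0,-0.04,0,0.5]
    - [0,0,0,0,-0.04,0,0]
    - [0,0,0,0,-0.03,0,0]

```text
time: 35.85
ee_pos: [0.4956, 0.0838, 0.2059]
eef_rot: [0.755, 0.655, 0.002, 0.002]
ft_force: [-0.5, -0.2, 0.2]
width: 0.017
```

>>> send_rows:
  steps:
    - [0,0,0,0.02,-0.04,0,0]
    - [0,0,0,0.03,-0.03,0,0]
    - [0,0,0,0.03,0,0,0]
    - [0,0,0,0.03,0,0,0]
    - [0,0,0,0.02,0,0,0]
    - [0,0,0,0,0,0,0]
    - [0,0,0,0,0,0,0]
    - [0,0,0,0,0,0,0]
    - [0,0,0,0,0,0,0]
    - [0,0,0,0,0,0,0]

```text
time: 36.85
ee_pos: [0.4405, 0.2194, 0.2081]
eef_rot: [0.758, 0.652, 0.003, 0.002]
ft_force: [-0.3, 0.3, 0.6]
width: 0.0436
```

```bash
python3 -c "
from h import *
goal(56,250,49,0)
im,_=snap('side','s13'); cv2.imwrite('pics/s13c.png',cv2.resize(im[120:250,180:310],None,fx=4.6,fy=4.6,interpolation=cv2.INTER_CUBIC))
im2,_=snap('top','t13'); cv2.imwrite('pics/t13c.png',cv2.resize(im2[110:220,205:385],None,fx=4.4,fy=4.4,interpolation=cv2.INTER_CUBIC))
i=im.astype(int); m=((i[...,0]-i[...,2]>70)&(i[...,0]>100)).astype(np.uint8)
k,l,s,ce=cv2.connectedComponentsWithStats(m)
for j in range(1,k):
  if s[j,4]>15: print(ce[j],s[j])
"
```

```text
t 36.85 jig now [-155.   372.8] z 208.1 jyaw -1.3 w 43.6 F [-0.3  0.3  0.6] j [-1.09  0.04  0.55  1.88 -0.02  1.22 -0.68]
turn [ 0.4 -0.2 -1.3] shift now [-118.4  212.7  160.2] after turn [-122.8  211.   159.1]
[258.09090909 157.90909091] [256 155   5   9  33]
[206.08108108 215.93513514] [199 210  15  13 185]
```

View pics/s13c.png

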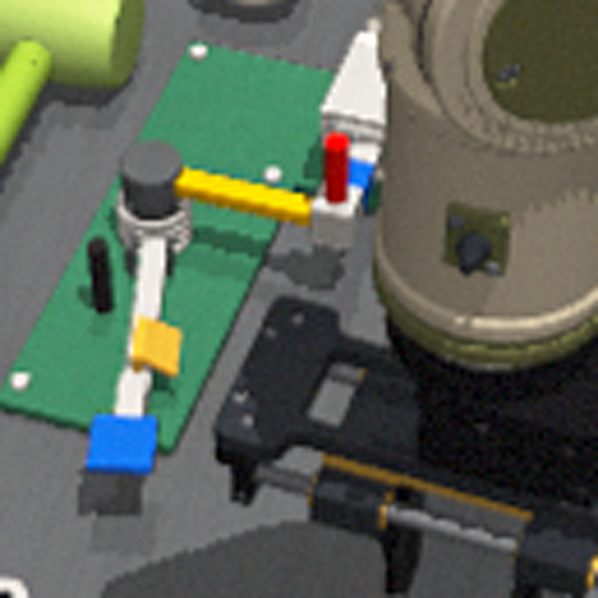

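View pics/t13c.png

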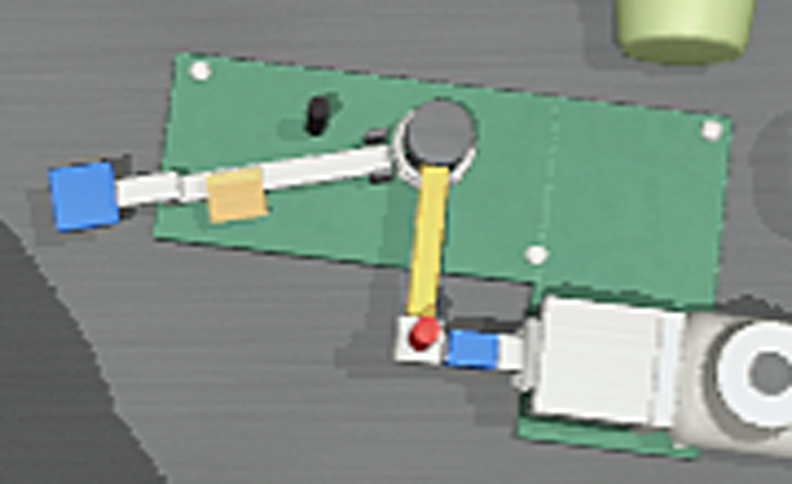

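The top view matches the start picture: the arm is at 0 (handle at 424,330), the stamp is home with its blue end out (472,349), and the pad is back up (84,197). Nothing touches the fingers, so I'm handing the job in.

```bash
python3 -c "
from h import *
print(close_job())"
```

```text
the job is handed in; nothing more can be done
None
```

The job is done and handed in at about 37 s of the 72 s allowed; `close_job` gives no verdict.

**What I did:**
- I pulled the striker arm back by its handle to about 1.33 rad. The sear held it after I let go.
- I drew the stamp out, laid it on the table for a regrasp, turned it end for end and pushed it home red end in. It stopped against the slot's end at about 19 N.
- I let go with the arm still cocked and pressed the blue pad. The arm struck the stamp.

**Last checks:**
- **Stamp:** before firing, the blue end stood within about 1.5 mm of where the red end stood at the start. The final top view shows it still there.
- **Arm and trigger:** in the final pictures both look as they did at the start, with the arm on the stamp and the pad up.
- **Fingers:** they were well clear, and the force reading was under 1 N.
- **Other objects:** the spare stamp, mallet, last and hinge plates looked undisturbed in the pictures. I did not measure their positions again at the end.

**Disagreement:** the two cameras differed by about 2–3 mm, so I used their mean. No check failed.

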